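# Get the next course stone out of a crowded tray and dry-lay it

## Task

The next moulded stone of the plinth course lies in the timber tray, hemmed in by the ball finial, the pinnacle and the baluster: stand all three upright on the black rubber mat, then lift the stone out, set it on the board with its moulding to the same side as that of the stone bedded there, in line with it, and slide it up until the two end faces meet in full contact. Then stand each of the three back in the tray where it stood at the start, upright and set down, never dropped. Leave the little rosette in the tray where it lies.

Things in the scene. Friction and masses are not known exactly. Their poses are not given: they have to be found in the camera images.
- ball_finial: Ball finial, 117 mm tall: square plinth 60 x 60 x 22 mm, slender neck, and on top a ball 54 mm in diameter, its centre 90 mm above the origin; grip it by the ball. 0.3 to 0.55 kg, limestone. Origin: centre of its underside, z up; square to the tray within 0.1 rad. Starts in one of the tray's three places.
- pinnacle: Pinnacle, 135 mm tall: square plinth 60 x 60 x 22 mm, then a square shaft 40 x 40 mm from 32 to 100 mm above the origin, topped by a pyramid; grip it by the upper shaft, 85 mm above the origin. 0.3 to 0.55 kg, limestone. Origin: centre of its underside, z up; square to the tray within 0.1 rad. Starts in one of the tray's three places.
- baluster: Turned baluster, 118 mm tall: round foot 60 mm in diameter, waisted body, flat-topped round cap 45 mm in diameter from 88 to 118 mm above the origin; grip it by the cap. 0.3 to 0.55 kg, limestone. Origin: centre of its underside, z up; square to the tray within 0.1 rad. Starts in one of the tray's three places.
- stone: The moulded stone to fetch, 120 (y) x 50 (x) x 40 mm high, 0.35 to 0.6 kg. Origin: centre of its underside, z up. Lower 24 mm: 50 mm deep; above, the -x side (the moulded front) steps back 20 mm behind a small roll. Back (+x) and ends are flat. Grip low across the 50 mm near the middle. Starts in the tray between the rows of finials (8 mm gaps), front to the tray's -x.
- stone_front (a point): Middle of the moulded front of the fetched stone: 25 mm to -x of the stone's origin, 12 mm above its underside.
- rosette: Small round carved limestone rosette, 42 mm in diameter, 18 mm high, lying loose in a rear corner of the tray. Origin: centre of its underside. To be left alone.
- tray: Fixed timber tray, 236 (x) x 176 mm (y); floor 8 mm thick, rim 10 mm wide, 30 mm high over the table. Origin: centre of its underside. In its frame two of the three finials stand at the front (-x), about (-64, 36) and (-64, -36) mm, one at the rear, about (64, 0) mm; which is where varies. The stone lies at about (0, 0), its length along y.
- mat: Black rubber mat, the side area, fixed: 190 mm (x) x 220 mm (y), 6 mm thick. Origin: centre of its underside.
- course: Fixed timber board 100 (x) x 260 (y) x 18 mm; origin: centre of its underside. Bedded on it, from y = +15 to +125 mm, centred on x = 0, is the course's first stone, same section as the one to fetch, moulded front to -x. Its free end face (plane y = +15 mm, facing -y) is to be met, so the fetched stone's origin comes to x = 0, y = -45, z = 18 mm, x axes alike.
Mind the look-alikes: they are no part of the job. Leave any purple or red look-alike of the baluster alone. What is shaped like the stone but green is not meant.

How it is judged:
On the way, in this order (a step that is already met when the one before it is completed fails the run):
1. ball finial, pinnacle and baluster all stand released and upright on the rubber mat (x of ball_finial in the frame of mat between -0.075 and 0.075 m and y of ball_finial in the frame of mat between -0.09 and 0.09 m and z of ball_finial in the frame of mat between 0 and 0.01 m and angle between each of ball_finial, pinnacle, baluster's own z axis and vertical below 0.1 rad and linear speed of each of ball_finial, pinnacle, baluster below 0.02 m/s and contact force between the fingers and ball_finial below 0.1 N and x of pinnacle in the frame of mat between -0.075 and 0.075 m and y of pinnacle in the frame of mat between -0.09 and 0.09 m and z of pinnacle in the frame of mat between 0 and 0.01 m and contact force between the fingers and pinnacle below 0.1 N and x of baluster in the frame of mat between -0.075 and 0.075 m and y of baluster in the frame of mat between -0.09 and 0.09 m and z of baluster in the frame of mat between 0 and 0.01 m and contact force between the fingers and baluster below 0.1 N), for 0.2 s.
2. the moulded stone lies released on the board, moulding to the same side, in line, its end face in full contact with the bedded stone's (y of stone in the frame of course between -0.048 and -0.0415 m and x of stone in the frame of course between -0.008 and 0.008 m and z of stone in the frame of course between 0.014 and 0.022 m and angle between the x axis of stone and the x axis of course, either way round below 0.06 rad and x of stone_front in the frame of course below -0.01 m and angle between stone's own z axis and vertical below 0.06 rad and linear speed of stone below 0.02 m/s and contact force between the fingers and stone below 0.1 N), for 0.2 s.
At the end, for the whole second after the job is handed in: The stone lies released on the board, end face closed on the bedded stone's (within about 3 mm), in line within 8 mm and 0.06 rad, moulded fronts to the same side; ball finial, pinnacle and baluster stand upright, released and at rest within 15 mm of where each stood at the start (all of step 2 and distance of each of ball_finial, pinnacle, baluster from where it was at the start of the episode below 0.015 m and angle between each of ball_finial, pinnacle, baluster's own z axis and vertical below 0.1 rad and linear speed of each of ball_finial, pinnacle, baluster below 0.02 m/s and contact force between the fingers and ball_finial below 0.1 N and contact force between the fingers and pinnacle below 0.1 N and contact force between the fingers and baluster below 0.1 N); the robot touches nothing.
It fails at once if the ball finial is dropped or knocked over (it moves faster than 0.6 m/s, a fall of about 2 cm, with no finger touching it, or leans more than 35 degrees) ((linear speed of ball_finial above 0.6 m/s and contact force between the fingers and ball_finial below 0.05 N) or angle between ball_finial's own z axis and vertical above 0.6 rad).
It fails at once if the pinnacle is dropped or knocked over (it moves faster than 0.6 m/s, a fall of about 2 cm, with no finger touching it, or leans more than 35 degrees) ((linear speed of pinnacle above 0.6 m/s and contact force between the fingers and pinnacle below 0.05 N) or angle between pinnacle's own z axis and vertical above 0.6 rad).
It fails at once if the baluster is dropped or knocked over (it moves faster than 0.6 m/s, a fall of about 2 cm, with no finger touching it, or leans more than 35 degrees) ((linear speed of baluster above 0.6 m/s and contact force between the fingers and baluster below 0.05 N) or angle between baluster's own z axis and vertical above 0.6 rad).
It fails at once if the moulded stone is dropped or knocked over (it moves faster than 0.6 m/s, a fall of about 2 cm, with no finger touching it, or leans more than 35 degrees) ((linear speed of stone above 0.6 m/s and contact force between the fingers and stone below 0.05 N) or angle between stone's own z axis and vertical above 0.6 rad).
It fails at once if the rosette in the tray is shifted more than 15 mm (distance of rosette from where it was at the start of the episode above 0.015 m).
It also fails if it takes over 152 s, if anything falls off the work surface, if the arm or the gripper's body presses on something with over 40 N, if the wrist force passes 120 N, or if a joint passes its speed limit or range.

## Robot

A 7-joint arm with a two-finger parallel gripper is mounted at the origin on the work surface. World frame = base frame: x ahead of the robot, y to its left, z up, the work surface at z = 0. Lengths are in m, angles in rad, forces in N, time in s.
With the tool pointing down it reaches from about 0.425 to 0.925 m from the base axis. Payload 6.8 kg.
Tool frame: the origin (TCP) lies on the centre line of the jaws, within the pads' length; the fingertips stand 14 mm ahead of it and the grasp point (between the pads) lies 5 mm behind it; z points along the fingers, y is the line along which they close (so a half turn about z gives the same grasp; the last joint's range is limited). The gripper opens to 85 mm and grips with 20 to 120 N. Pads are 22 mm wide; open, the fingers measure 114 mm over their backs; the gripper's body (76 mm by 85 mm) begins 54 mm behind the grasp point. The pads swing forward as they close: fully open they stand 13 mm farther back than shut.
Start: joints at [1.025, 0.477, 0.022, 1.555, -0.011, 1.109, -0.083], TCP at [0.286, -0.611, 0.245] pointing down, gripper open.
Joint ranges: [-2.96, 2.96], [-0.34, 2.1], [-1.41, 1.46], [0.24, 2.44], [-1.37, 4.51], [0.17, 1.92], [-2.96, 2.96]. Speed limits (rad/s): [2.39, 2.39, 3.14, 3.14, 3.14, 3.14, 3.14].

## Interface

Orientations are given as a unit quaternion [w, x, y, z].
In Python, from station import bot gives the robot as it stands. The module is installed in compiled form; this text tells all that it offers.
- The arm moves only by the tool drive_tool, never from a script. Its argument "commands" is a list of rows, each an object with "hand": the opening, from 0 (shut) to 1 (fully open); "translation": the shift along the world's x, y, z in mm, a list of three; "angular": the turn, a rotation vector about the world's x, y, z in rad, a list of three. In form: [{"hand": hand, "translation": [tx, ty, tz], "angular": [ax, ay, az]}, ...]. A call has 1 to 12 rows; each row is the pose to reach, as a shift and turn from the pose commanded when the call began; what a row does not reach only later rows make up. A row lasts 1/8 s, in which the tool goes at most 62.5 mm and 10.7 degrees, less where a joint would pass 70% of its speed; a pose out of reach is approached as far as the arm can. A call with a gripper value outside its range is refused whole. The fingers move at their own pace and stop on an object; "force" is the grip in N (left out, the last holds). Time passes only in rows, so rows that repeat a pose let the fingers close. It gives the time, the measured TCP pose, the force, the opening and the grip force at its end, in the units of the state.
- bot.get_obs(): the state, without advancing time (a new reading comes with each control period).
- bot.read_camera(name): name is "scene" or "top" or "wrist"; returns the picture (384x512x3 uint8, red, green, blue); there is no depth.
- bot.camera_model(name): a dict with "fx", "fy", "cx", "cy" (pixels), "k1" (the pictures are not rectified: a ray, as slopes to the right and down, at radius r is drawn at 1 + k1 r^2 times it, then the intrinsics apply), "view" (4x4, takes a point from world to camera coordinates). Camera axes: x right, y up, looking along -z (the intrinsics and any distortion apply to the point x, -y, -z); pixel columns grow to the right and rows downward; lengths in m; the calibration is good to about 2 mm. A picture is of the moment at which its call begins: read the wrist's pose just before it. camera_model takes no time and is no camera call; for the wrist camera it gives the pose at the moment of the call.
- bot.hand_in(): hands the job in; it is judged then, once.
Trained networks look in the newest picture that a camera, given by its name, has taken for a name from the list of things; names that differ only in an ending like _2 or _b are one class to them, and where a whole thing is asked for, a point or a joint stands for the part that bears it (a point fixed in the world has none). Each returns a list of dicts, best first, with "score" (0 to 1); they miss things now and then, are a little off and sometimes report something else, mostly with a low value. They report only what shows in the picture. A call takes as long as a camera call. They do not tell look-alikes from the thing itself.
- bot.find_in(camera, query): "position" ([column, row] in pixels, amid what is visible of it).
- bot.outline_of(camera, query): "pixels" (384x512 bool, what is visible of it) and "position" ([column, row] in pixels, amid what is visible of it).
The state is a dict: "t": time; "q": joint angles; "joint_vel": joint speeds; "joint_torque": joint torques, N m; "eef_pos": TCP position; "tool_rot": TCP orientation; "contact_force": force on the tool from outside, world axes, zero at the start; "torque": the same for the moment, N m; "gripper_width": opening from 0.0 (shut) to 1.0 (fully open); "grasp_force": force on a finger pad.
Only numpy, scipy, OpenCV 4.12 (cv2) and the standard library are available. Lean on these libraries where they do the work, as an engineer would, in place of code of your own. Each camera call takes 0.05 s, during which the arm holds its last target. There are 200 camera calls.

## Working session

There is one attempt and no reset: what is moved stays moved. The work goes in short steps, Python scripts to look and compute and a tool call to move; the robot and the scene stay as the last step left them, time stands still between calls to the robot, and variables do not carry over. Pictures are saved under pics/ and viewed, at most 14 in all, crops included, and the job is handed in when it is done.

Besides the shell and the picture viewer there is one more tool, called after ">>>" in YAML: its name, and indented under it one key for each argument. drive_tool: Moves the arm, as the interface text tells. Its arguments: {"type":"object","properties":{"commands":{"type":"array","items":{"type":"object","properties":{"hand":{"type":"number"},"translation":{"type":"array","items":{"type":"number"}},"angular":{"type":"array","items":{"type":"number"}}}}},"force":{"type":"number"}},"required":["commands"]}

```bash
mkdir -p pics
cat > h.py <<'E'
import numpy as np, cv2
from station import bot
def snap(c,name=None):
    m=bot.camera_model(c); im=np.array(bot.read_camera(c))
    if name: cv2.imwrite('pics/'+name+'.png',im[:,:,::-1])
    return im,m
def K(m): return np.array([[m['fx'],0,m['cx']],[0,m['fy'],m['cy']],[0,0,1.]])
def ray(m,p):
    V=np.array(m['view']); R=V[:3,:3]; o=-R.T@V[:3,3]
    d=np.array([(p[0]-m['cx'])/m['fx'],(p[1]-m['cy'])/m['fy']]); s=d.copy()
    for _ in range(20): s=d/(1+m['k1']*(s@s))
    v=R.T@np.array([s[0],-s[1],-1]); return o,v/np.linalg.norm(v)
def atz(m,p,z):
    o,v=ray(m,p); return o+v*(z-o[2])/v[2]
def proj(m,P):
    V=np.array(m['view']); c=V[:3,:3]@np.array(P)+V[:3,3]
    s=np.array([c[0],-c[1]])/-c[2]; s=s*(1+m['k1']*(s@s))
    return np.array([m['fx']*s[0]+m['cx'],m['fy']*s[1]+m['cy']])
def tri(rs):
    A=np.zeros((3,3));b=np.zeros(3)
    for o,v in rs:
        M=np.eye(3)-np.outer(v,v);A+=M;b+=M@o
    x=np.linalg.solve(A,b)
    return x,max(np.linalg.norm((np.eye(3)-np.outer(v,v))@(x-o)) for o,v in rs)
E
python3 - <<'E'
from h import *
np.set_printoptions(precision=4,suppress=True)
o=bot.get_obs(); print({k:np.round(v,3) for k,v in o.items()})
ims=[]
for c in ('scene','top'):
    im,m=snap(c,c+'0'); 
    V=np.array(m['view']);print(c,-V[:3,:3].T@V[:3,3],m['fx'],m['k1'])
    for q in ['ball_finial','pinnacle','baluster','stone','rosette','tray','mat','course']:
        print(c,q,[(np.round(d['position']).tolist(),round(d['score'],2)) for d in bot.find_in(c,q)])
E
```

```text
{'t': np.float64(0.0), 'q': array([ 1.025,  0.478,  0.022,  1.556, -0.011,  1.109, -0.083]), 'joint_vel': array([ 0.001,  0.001, -0.   ,  0.   , -0.   ,  0.001, -0.003]), 'joint_torque': array([ -0.001, -59.646,   1.608, -28.12 ,   0.012,   0.009,   0.   ]), 'eef_pos': array([ 0.286, -0.611,  0.244]), 'tool_rot': array([-0.001,  0.976,  0.217, -0.   ]), 'contact_force': array([-0.21 , -0.385, -0.145]), 'torque': array([ 0.028,  0.005, -0.021]), 'grasp_force': np.float64(0.0), 'gripper_width': np.float64(1.004)}
scene [ 1.1731 -0.5193  0.6975] 377.07981472239584 0.005492050775114861
scene ball_finial [([181.0, 235.0], 0.97)]
scene pinnacle [([187.0, 197.0], 0.57)]
scene baluster [([127.0, 184.0], 0.79), ([157.0, 202.0], 0.7), ([96.0, 236.0], 0.64)]
scene stone [([106.0, 302.0], 0.89), ([169.0, 230.0], 0.75)]
scene rosette [([203.0, 245.0], 0.56)]
scene tray [([170.0, 248.0], 0.6)]
scene mat [([316.0, 210.0], 0.72)]
scene course [([374.0, 158.0], 0.95)]
top [ 0.2926 -0.0976  1.7021] 496.5060722377116 0.049986780222697834
top ball_finial [([334.0, 171.0], 0.7)]
top pinnacle [([317.0, 211.0], 0.57)]
top baluster [([386.0, 202.0], 0.9), ([340.0, 211.0], 0.72), ([352.0, 252.0], 0.65), ([319.0, 208.0], 0.55)]
top stone [([333.0, 191.0], 0.67), ([396.0, 158.0], 0.64)]
top rosette [([318.0, 164.0], 0.42)]
top tray [([329.0, 197.0], 0.79), ([334.0, 171.0], 0.47)]
top mat [([233.0, 155.0], 0.97)]
top course [([136.0, 176.0], 0.79)]
```

Run:
```python
import cv2
a=cv2.imread('pics/scene0.png')[120:340,40:460];cv2.imwrite('pics/s1.png',cv2.resize(a,(798,418),interpolation=cv2.INTER_CUBIC))
b=cv2.imread('pics/top0.png')[110:280,80:430];cv2.imwrite('pics/t1.png',cv2.resize(b,(788,382),interpolation=cv2.INTER_CUBIC))
```

```text
(no output)
```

View pics/s1.png

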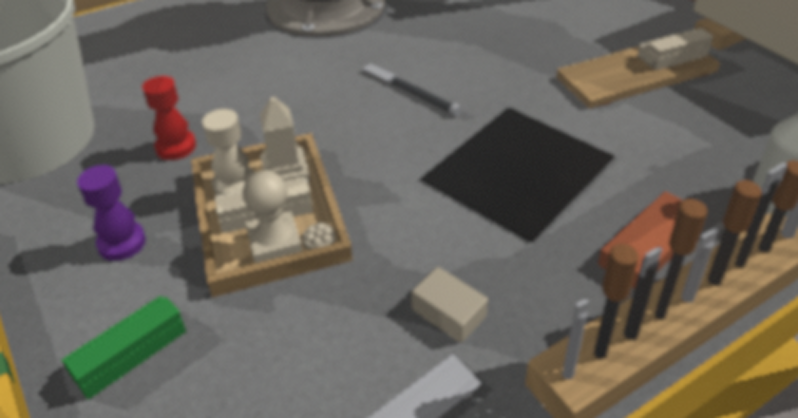

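View pics/t1.png

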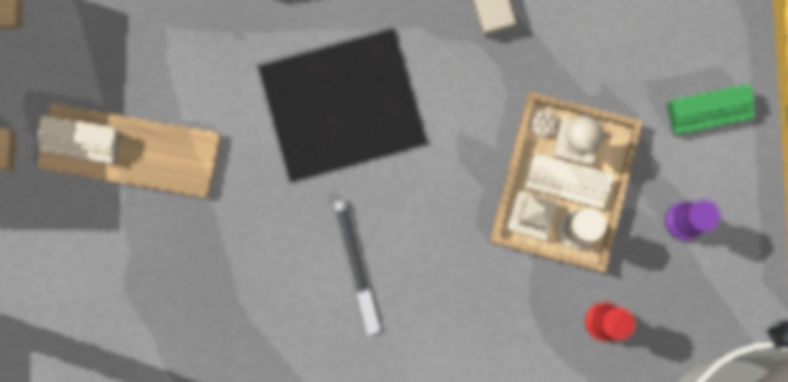

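Both pictures show the tray with pinnacle (top px ≈317,207), baluster with its cream cap (≈341,210), stone (≈334,191), ball finial (≈338,170) and rosette (≈321,164). The look-alikes are the purple (≈392,206) and red (≈352,252) balusters and the green stone (≈396,158); all three stay put. The bedded stone is on the board at ≈114,173.

Run:
```python
from h import *
np.set_printoptions(precision=4,suppress=True)
m=bot.camera_model('top'); s=350/788
c=lambda x,y:(80+x*s,110+y*s)
for n,z,pts in [('tray',.03,[(529,94),(641,122),(605,271),(491,242)]),('mat',.006,[(259,66),(395,29),(428,143),(290,181)]),('board',.018,[(52,104),(219,134),(208,197),(38,167)]),('ball',.098,[(583,133)]),('pinn tip',.143,[(533,213)]),('bal top',.126,[(589,225)]),('stone',.048,[(570,180)]),('ros',.026,[(544,123)]),('bedded',.058,[(42,115),(117,127),(113,161),(38,153)])]:
    print(n); P=np.array([atz(m,c(*p),z) for p in pts]); print(P[:,:2], 'mean',P.mean(0)[:2])
    if len(P)==4:
        for a in range(4): d=P[(a+1)%4]-P[a]; print('  ',np.linalg.norm(d).round(4),np.arctan2(d[1],d[0]).round(3))
w=bot.camera_model('wrist');V=np.array(w['view']);print('wrist cam',-V[:3,:3].T@V[:3,3],'look',-V[2,:3],'right',V[0,:3],w['fx'],w['k1'])
```

```text
tray
[[ 0.6084 -0.2734]
 [ 0.5685 -0.4424]
 [ 0.3431 -0.3885]
 [ 0.383  -0.2184]] mean [ 0.4758 -0.3307]
   0.1737 -1.803
   0.2318 2.907
   0.1747 1.34
   0.232 -0.239
mat
[[ 0.6489  0.1402]
 [ 0.711  -0.068 ]
 [ 0.5341 -0.1221]
 [ 0.4717  0.0874]] mean [0.5914 0.0094]
   0.2173 -1.281
   0.1849 -2.845
   0.2186 1.86
   0.1849 0.29
board
[[0.5812 0.45  ]
 [0.5402 0.1959]
 [0.4438 0.2091]
 [0.4846 0.4662]] mean [0.5125 0.3303]
   0.2574 -1.731
   0.0973 3.006
   0.2603 1.414
   0.098 -0.166
ball
[[ 0.5397 -0.3448]] mean [ 0.5397 -0.3448]
pinn tip
[[ 0.4186 -0.2685]] mean [ 0.4186 -0.2685]
bal top
[[ 0.4045 -0.3493]] mean [ 0.4045 -0.3493]
stone
[[ 0.4765 -0.3334]] mean [ 0.4765 -0.3334]
ros
[[ 0.565  -0.2969]] mean [ 0.565  -0.2969]
bedded
[[0.5576 0.4509]
 [0.5419 0.3399]
 [0.491  0.3435]
 [0.5008 0.4539]] mean [0.5228 0.397 ]
   0.1121 -1.712
   0.051 3.07
   0.1108 1.482
   0.0569 -0.053
wrist cam [ 0.3544 -0.5799  0.3742] look [-0.2685 -0.1246 -0.9552] right [ 0.4232 -0.906  -0.0007] 320.35885469556285 -0.09175137158514474
```

>>> drive_tool:
  commands:
    - {"hand": 1,"translation": [0,0,60],"angular": [0,0,0]}
    - {"hand": 1,"translation": [0,0,120],"angular": [0,0,0.18]}
    - {"hand": 1,"translation": [40,70,155],"angular": [0,0,0.36]}
    - {"hand": 1,"translation": [70,120,155],"angular": [0,0,0.54]}
    - {"hand": 1,"translation": [100,170,155],"angular": [0,0,0.72]}
    - {"hand": 1,"translation": [130,220,155],"angular": [0,0,0.9]}
    - {"hand": 1,"translation": [160,270,155],"angular": [0,0,0.9]}
    - {"hand": 1,"translation": [190,320,155],"angular": [0,0,0.9]}
    - {"hand": 1,"translation": [209,358,155],"angular": [0,0,0.9]}
    - {"hand": 1,"translation": [209,358,155],"angular": [0,0,0.9]}

```text
t: 2.15
eef_pos: [0.4972, -0.2487, 0.4007]
tool_rot: [-0.0, 0.782, 0.623, 0.001]
contact_force: [-0.0, -1.0, 0.1]
gripper_width: 1.0
grasp_force: 0.0
```

```bash
cat > look.py <<'E'
from h import *
import sys,pickle
np.set_printoptions(precision=4,suppress=True)
name=sys.argv[1]; o=bot.get_obs(); im,m=snap('wrist',name)
print('t',o['t'],'tcp',o['eef_pos'],'rot',o['tool_rot'])
D={}
for q in sys.argv[2:]:
    r=bot.outline_of('wrist',q); D[q]=r
    print(q,[(np.round(d['position']).tolist(),round(d['score'],2),int(np.sum(d['pixels']))) for d in r])
pickle.dump((m,D),open(name+'.pkl','wb'))
E
python3 look.py w1 ball_finial pinnacle baluster stone rosette
```

```text
t 2.15 tcp [ 0.4972 -0.2487  0.4007] rot [-0.0001  0.782   0.6232  0.0009]
ball_finial [([297.0, 206.0], 0.65, 1946)]
pinnacle [([216.0, 181.0], 0.78, 1852)]
baluster [([150.0, 248.0], 0.94, 660), ([249.0, 309.0], 0.88, 1721), ([213.0, 226.0], 0.64, 1707)]
stone [([339.0, 289.0], 0.73, 1447)]
rosette [([304.0, 166.0], 0.96, 501)]
```

View pics/w1.png

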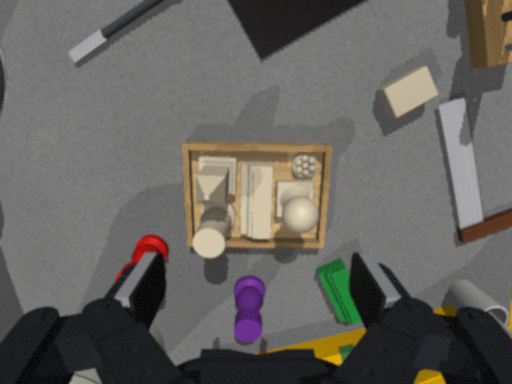

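Wrist view: pinnacle at ≈(214,180), baluster cap ≈(209,242), stone ≈(257,200), ball ≈(300,213), rosette (304,166). The purple (249,309), red (150,248) and green (340,290) look-alikes are all outside the tray.

>>> drive_tool:
  commands:
    - {"hand": 1,"translation": [55,-13,0],"angular": [0,0,0]}
    - {"hand": 1,"translation": [105,-25,-20],"angular": [0,0,0]}
    - {"hand": 1,"translation": [105,-25,-20],"angular": [0,0,0]}
    - {"hand": 1,"translation": [105,-25,-20],"angular": [0,0,0]}

```text
t: 2.95
eef_pos: [0.5996, -0.2792, 0.3801]
tool_rot: [-0.0, 0.785, 0.62, -0.0]
contact_force: [-0.9, -0.1, 0.1]
gripper_width: 1.0
grasp_force: 0.0
```

```bash
python3 look.py w2 ball_finial pinnacle baluster stone rosette
python3 - <<'E'
import cv2,numpy as np
a=cv2.imread('pics/w1.png')[130:270,170:350];b=cv2.imread('pics/w2.png')
cv2.imwrite('pics/w1c.png',cv2.resize(a,None,fx=4,fy=4,interpolation=cv2.INTER_CUBIC))
cv2.imwrite('pics/w2c.png',cv2.resize(b[120:270,40:240],None,fx=4,fy=4,interpolation=cv2.INTER_CUBIC))
E
```

```text
t 2.95 tcp [ 0.5996 -0.2792  0.3801] rot [-0.0003  0.7849  0.6196 -0.0003]
ball_finial [([227.0, 206.0], 0.93, 2119)]
pinnacle [([142.0, 182.0], 0.84, 2442)]
baluster [([74.0, 267.0], 0.89, 2092), ([185.0, 310.0], 0.63, 1896), ([144.0, 227.0], 0.59, 2129)]
stone [([287.0, 295.0], 0.88, 1979), ([189.0, 196.0], 0.67, 2548)]
rosette [([238.0, 166.0], 0.81, 583)]
```

View pics/w1c.png

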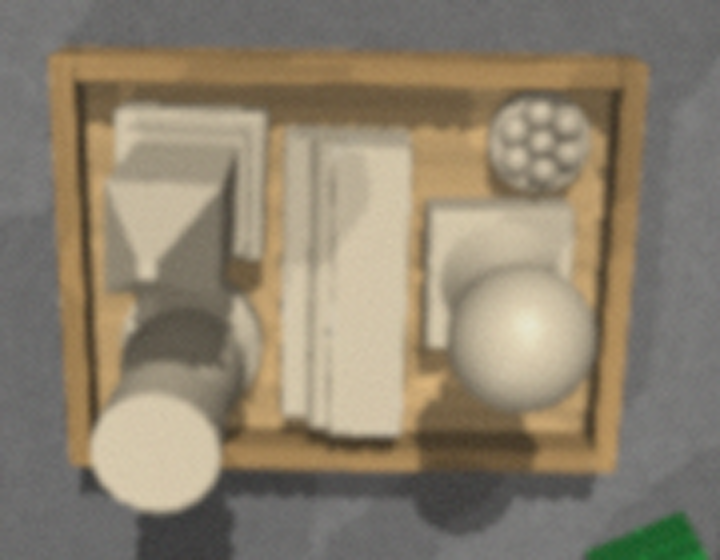

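View pics/w2c.png

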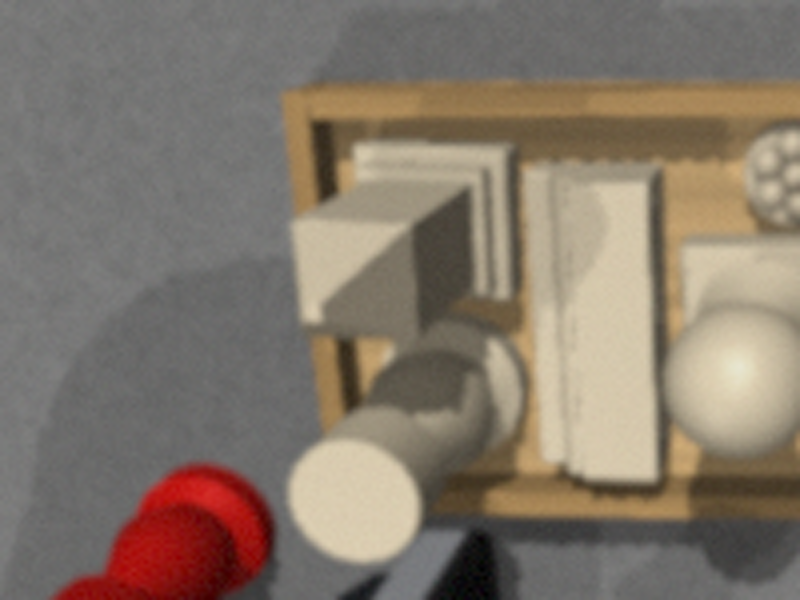

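Run:
```python
from h import *
import pickle
np.set_printoptions(precision=4,suppress=True)
m1,_=pickle.load(open('w1.pkl','rb'));m2,_=pickle.load(open('w2.pkl','rb'))
p1=lambda x,y:((x+.5)/4-.5+170,(y+.5)/4-.5+130)
p2=lambda x,y:((x+.5)/4-.5+40,(y+.5)/4-.5+120)
yaw=-.235
for n,a,b in [('ball',(523,338),(738,380)),('cap',(155,452),(355,500)),('apex',(147,275),(312,314)),('pl bl',(117,105),(355,145)),('pl br',(267,110),(515,145)),('pl fr',(262,260),(510,298)),('st top bl',(330,140),(568,178)),('st top br',(413,132),(660,168)),('st top fr',(402,438),(660,483)),('tray bl',(50,53),(284,91)),('tray fl',(70,469),(322,518)),('stone ledge bl',(287,128),(527,165))]:
    x,e=tri([ray(m1,p1(*a)),ray(m2,p2(*b))]); d=x[:2]-[.476,-.331]
    print(n,x,'err',round(e,4),'tray',np.array([d[0]*np.cos(yaw)+d[1]*np.sin(yaw),-d[0]*np.sin(yaw)+d[1]*np.cos(yaw)]))
print('tray rim w1');P=np.array([atz(m1,p1(*a),.03) for a in [(50,53),(648,64),(612,472),(70,469)]]);print(P,P.mean(0))
for a in range(4): d=P[(a+1)%4]-P[a]; print('  ',np.linalg.norm(d).round(4),np.arctan2(d[1],d[0]).round(3))
P=np.array([atz(m1,p1(*a),.048) for a in [(330,140),(413,132),(402,438),(330,435)]]);print('stone top',P,P.mean(0))
for mm,pp,L in [(m1,p1,[(117,105),(267,110),(262,260)]),(m2,p2,[(355,145),(515,145),(510,298)])]:
    P=np.array([atz(mm,pp(*a),.030) for a in L]);print('pinn plinth',(P[0]+P[2])/2,np.linalg.norm(np.diff(P,axis=0),axis=1))
P=np.array([atz(m1,p1(*a),.03) for a in [(428,205),(573,203),(427,348)]]);print('ballplinth',(P[1]+P[2])/2)
```

```text
ball [ 0.5383 -0.3425  0.1055] err 0.0001 tray [0.0632 0.0033]
cap [ 0.4047 -0.348   0.1244] err 0.0001 tray [-0.0654 -0.0331]
apex [ 0.4241 -0.2795  0.1435] err 0.0006 tray [-0.0625  0.038 ]
pl bl [ 0.404  -0.2412  0.0269] err 0.0005 tray [-0.0909  0.0705]
pl br [ 0.4603 -0.2584  0.0128] err 0.0 tray [-0.0322  0.0669]
pl fr [ 0.4456 -0.314   0.0321] err 0.0005 tray [-0.0336  0.0094]
st top bl [ 0.4838 -0.2722  0.0367] err 0.0005 tray [-0.0061  0.059 ]
st top br [ 0.5162 -0.2786  0.0248] err 0.0004 tray [0.0269 0.0603]
st top fr [ 0.485  -0.3976  0.0463] err 0.0003 tray [ 0.0242 -0.0627]
tray bl [ 0.384  -0.2149  0.0275] err 0.0002 tray [-0.1165  0.0915]
tray fl [ 0.3487 -0.3787  0.0522] err 0.0002 tray [-0.1126 -0.0761]
stone ledge bl [ 0.4679 -0.2647  0.0299] err 0.0003 tray [-0.0233  0.0626]
tray rim w1
[[ 0.3847 -0.2145  0.03  ]
 [ 0.6119 -0.2711  0.03  ]
 [ 0.569  -0.4418  0.03  ]
 [ 0.3411 -0.3879  0.03  ]] [ 0.4767 -0.3288  0.03  ]
   0.2341 -0.244
   0.176 -1.817
   0.2341 2.91
   0.1789 1.325
stone top [[ 0.4846 -0.2695  0.048 ]
 [ 0.5161 -0.2735  0.048 ]
 [ 0.485  -0.3971  0.048 ]
 [ 0.4565 -0.3892  0.048 ]] [ 0.4856 -0.3323  0.048 ]
pinn plinth [ 0.425  -0.2777  0.03  ] [0.0592 0.0618]
pinn plinth [ 0.4251 -0.2778  0.03  ] [0.0624 0.0611]
ballplinth [ 0.5379 -0.3438  0.03  ]
```

>>> drive_tool:
  commands:
    - {"hand": 1,"translation": [-30,-33,-50],"angular": [0,0,0]}
    - {"hand": 1,"translation": [-62,-65,-100],"angular": [0,0,0]}
    - {"hand": 1,"translation": [-62,-65,-150],"angular": [0,0,0]}
    - {"hand": 1,"translation": [-62,-65,-200],"angular": [0,0,0]}
    - {"hand": 1,"translation": [-62,-65,-240],"angular": [0,0,0]}
    - {"hand": 1,"translation": [-62,-65,-270],"angular": [0,0,0]}
    - {"hand": 1,"translation": [-62,-65,-285],"angular": [0,0,0]}
    - {"hand": 1,"translation": [-62,-65,-285],"angular": [0,0,0]}
    - {"hand": 1,"translation": [-62,-65,-285],"angular": [0,0,0]}
  force: 60

```text
t: 4.38
eef_pos: [0.5391, -0.3438, 0.0969]
tool_rot: [0.001, 0.785, 0.62, 0.0]
contact_force: [-0.3, -0.8, -0.3]
gripper_width: 1.002
grasp_force: 0.0
```

>>> drive_tool:
  commands:
    - {"hand": 0.3,"translation": [0,0,0],"angular": [0,0,0]}
    - {"hand": 0.3,"translation": [0,0,0],"angular": [0,0,0]}
    - {"hand": 0.3,"translation": [0,0,0],"angular": [0,0,0]}
    - {"hand": 0.3,"translation": [0,0,0],"angular": [0,0,0]}
    - {"hand": 0.3,"translation": [0,0,0],"angular": [0,0,0]}
  force: 60

```text
t: 5.0
eef_pos: [0.539, -0.3438, 0.0968]
tool_rot: [0.001, 0.785, 0.62, 0.0]
contact_force: [0.1, 0.7, 5.3]
gripper_width: 0.603
grasp_force: 61.5
```

>>> drive_tool:
  commands:
    - {"hand": 0.3,"translation": [0,0,5],"angular": [0,0,0]}
    - {"hand": 0.3,"translation": [0,0,10],"angular": [0,0,0]}
    - {"hand": 0.3,"translation": [0,0,10],"angular": [0,0,0]}
    - {"hand": 0.3,"translation": [0,0,10],"angular": [0,0,0]}

```text
t: 5.5
eef_pos: [0.5379, -0.3433, 0.1051]
tool_rot: [-0.0, 0.785, 0.62, -0.0]
contact_force: [0.1, 0.3, -4.6]
gripper_width: 0.604
grasp_force: 63.1
```

```bash
python3 look.py w3 ball_finial
python3 - <<'E'
import cv2
a=cv2.imread('pics/w3.png');print(a.shape)
E
```

```text
t 5.5 tcp [ 0.5379 -0.3433  0.1051] rot [-0.0002  0.7845  0.6201 -0.0001]
ball_finial [([256.0, 258.0], 0.95, 16360)]
(384, 512, 3)
```

View pics/w3.png

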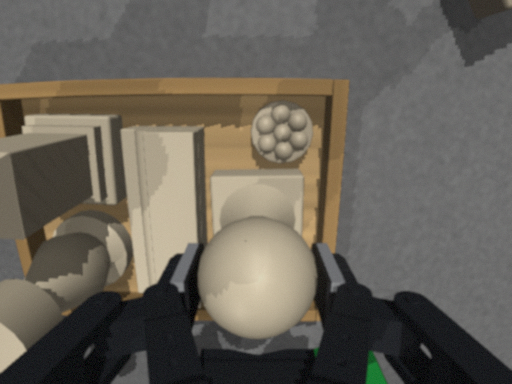

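The ball is gripped on its equator and lifts clean (ball at ≈257,278, weight about 4.6 N). Carry it to the mat.

>>> drive_tool:
  commands:
    - {"hand": 0.3,"translation": [0,0,40],"angular": [0,0,0]}
    - {"hand": 0.3,"translation": [2,15,80],"angular": [0,0,0]}
    - {"hand": 0.3,"translation": [9,60,85],"angular": [0,0,0]}
    - {"hand": 0.3,"translation": [18,115,85],"angular": [0,0,0]}
    - {"hand": 0.3,"translation": [27,170,85],"angular": [0,0,0]}
    - {"hand": 0.3,"translation": [37,225,85],"angular": [0,0,0]}
    - {"hand": 0.3,"translation": [46,280,85],"angular": [0,0,0]}
    - {"hand": 0.3,"translation": [55,335,85],"angular": [0,0,0]}
    - {"hand": 0.3,"translation": [63,385,80],"angular": [0,0,0]}
    - {"hand": 0.3,"translation": [68,416,65],"angular": [0,0,0]}
    - {"hand": 0.3,"translation": [68,416,35],"angular": [0,0,0]}
    - {"hand": 0.3,"translation": [68,416,10],"angular": [0,0,0]}

```text
t: 7.1
eef_pos: [0.6058, 0.0732, 0.1142]
tool_rot: [-0.0, 0.784, 0.621, -0.0]
contact_force: [0.2, -0.9, -4.1]
gripper_width: 0.601
grasp_force: 64.7
```

>>> drive_tool:
  commands:
    - {"hand": 0.3,"translation": [0,0,-6],"angular": [0,0,0]}
    - {"hand": 0.3,"translation": [0,0,-12],"angular": [0,0,0]}
    - {"hand": 0.3,"translation": [0,0,-16],"angular": [0,0,0]}
    - {"hand": 0.3,"translation": [0,0,-19],"angular": [0,0,0]}
    - {"hand": 0.3,"translation": [0,0,-21],"angular": [0,0,0]}
    - {"hand": 0.3,"translation": [0,0,-21],"angular": [0,0,0]}
    - {"hand": 0.3,"translation": [0,0,-21],"angular": [0,0,0]}

```text
t: 7.98
eef_pos: [0.6065, 0.0726, 0.0948]
tool_rot: [0.0, 0.785, 0.62, 0.0]
contact_force: [-1.0, -0.7, 0.5]
gripper_width: 0.601
grasp_force: 64.8
```

>>> drive_tool:
  commands:
    - {"hand": 1,"translation": [0,0,0],"angular": [0,0,0]}
    - {"hand": 1,"translation": [0,0,0],"angular": [0,0,0]}
    - {"hand": 1,"translation": [0,0,0],"angular": [0,0,0]}
    - {"hand": 1,"translation": [0,0,20],"angular": [0,0,0]}
    - {"hand": 1,"translation": [0,0,70],"angular": [0,0,0]}
    - {"hand": 1,"translation": [-20,-39,106],"angular": [0,0,0]}
    - {"hand": 1,"translation": [-45,-87,106],"angular": [0,0,0]}
    - {"hand": 1,"translation": [-70,-136,106],"angular": [0,0,0]}
    - {"hand": 1,"translation": [-95,-184,106],"angular": [0,0,0]}
    - {"hand": 1,"translation": [-120,-233,106],"angular": [0,0,0]}
    - {"hand": 1,"translation": [-145,-281,106],"angular": [0,0,0]}
    - {"hand": 1,"translation": [-165,-320,106],"angular": [0,0,0]}

```text
t: 9.48
eef_pos: [0.4403, -0.2494, 0.2019]
tool_rot: [0.001, 0.785, 0.62, 0.0]
contact_force: [1.0, -0.1, -0.1]
gripper_width: 0.998
grasp_force: 0.0
```

>>> drive_tool:
  commands:
    - {"hand": 1,"translation": [-16,-31,0],"angular": [0,0,0]}
    - {"hand": 1,"translation": [-16,-31,0],"angular": [0,0,0]}
    - {"hand": 1,"translation": [-16,-31,-40],"angular": [0,0,0]}
    - {"hand": 1,"translation": [-16,-31,-75],"angular": [0,0,0]}
    - {"hand": 1,"translation": [-16,-31,-100],"angular": [0,0,0]}
    - {"hand": 1,"translation": [-16,-31,-109],"angular": [0,0,0]}
    - {"hand": 1,"translation": [-16,-31,-109],"angular": [0,0,0]}
    - {"hand": 0.1,"translation": [-16,-31,-109],"angular": [0,0,0]}
    - {"hand": 0.1,"translation": [-16,-31,-109],"angular": [0,0,0]}
    - {"hand": 0.1,"translation": [-16,-31,-109],"angular": [0,0,0]}
    - {"hand": 0.1,"translation": [-16,-31,-109],"angular": [0,0,0]}
    - {"hand": 0.1,"translation": [-16,-31,-109],"angular": [0,0,0]}

```text
t: 10.98
eef_pos: [0.426, -0.2788, 0.0932]
tool_rot: [0.001, 0.785, 0.62, 0.0]
contact_force: [-3.6, 1.8, 11.7]
gripper_width: 0.603
grasp_force: 60.0
```

```bash
python3 look.py w4 pinnacle; python3 -c "
from h import *
o=bot.get_obs();print(o['gripper_width'],o['grasp_force'],o['contact_force'])"
```

```text
t 10.975 tcp [ 0.426  -0.2788  0.0932] rot [0.0012 0.7846 0.62   0.0003]
pinnacle [([256.0, 258.0], 0.78, 16768), ([404.0, 197.0], 0.29, 30464)]
0.600845509139775 59.993626065552235 [-3.36213148  2.04423258 12.09596747]
```

View pics/w4.png

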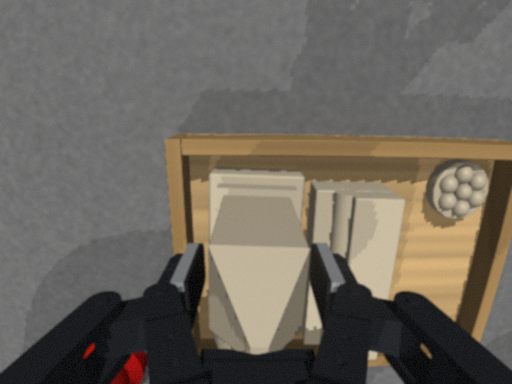

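>>> drive_tool:
  commands:
    - {"hand": 0.1,"translation": [0,0,0],"angular": [0,0,0]}
    - {"hand": 0.1,"translation": [0,0,0],"angular": [0,0,0]}
    - {"hand": 0.1,"translation": [0,0,3],"angular": [0,0,0]}
    - {"hand": 0.1,"translation": [0,0,6],"angular": [0,0,0]}
    - {"hand": 0.1,"translation": [0,0,6],"angular": [0,0,0]}
    - {"hand": 0.1,"translation": [0,0,6],"angular": [0,0,0]}

```text
t: 11.82
eef_pos: [0.425, -0.2783, 0.0971]
tool_rot: [-0.0, 0.785, 0.62, -0.0]
contact_force: [-0.2, 0.4, -3.6]
gripper_width: 0.597
grasp_force: 63.0
```

```bash
python3 look.py w5 pinnacle
python3 - <<'E'
import cv2
a=cv2.imread('pics/w4.png')[130:384,140:340];b=cv2.imread('pics/w5.png')[130:384,140:340]
cv2.imwrite('pics/w45.png',cv2.resize(cv2.hconcat([a,b]),None,fx=2,fy=2))
E
```

```text
t 11.825 tcp [ 0.425  -0.2783  0.0971] rot [-0.0002  0.7845  0.6201 -0.0001]
pinnacle [([258.0, 258.0], 0.72, 16663), ([454.0, 189.0], 0.4, 2816)]
```

View pics/w45.png

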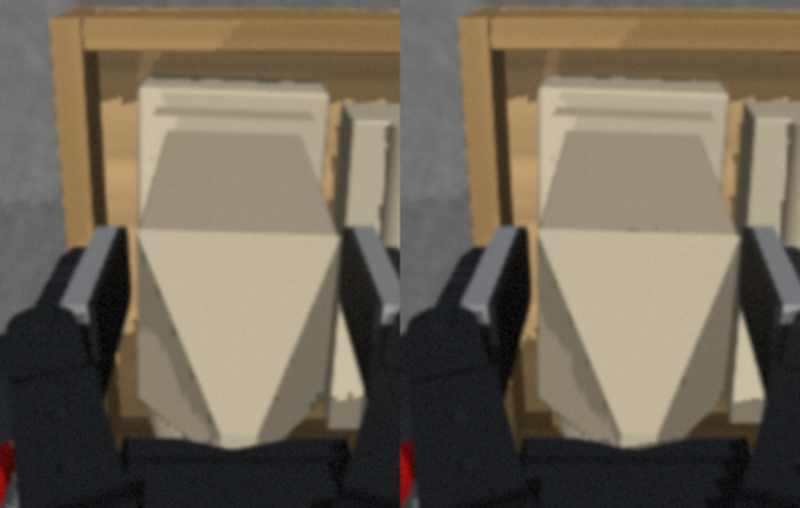

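The pinnacle is gripped on its upper shaft and lifted upright (shaft at ≈258,260). On to the mat's middle slot.

>>> drive_tool:
  commands:
    - {"hand": 0.1,"translation": [0,0,40],"angular": [0,0,0]}
    - {"hand": 0.1,"translation": [5,9,80],"angular": [0,0,0]}
    - {"hand": 0.1,"translation": [25,43,90],"angular": [0,0,0]}
    - {"hand": 0.1,"translation": [52,90,90],"angular": [0,0,0]}
    - {"hand": 0.1,"translation": [80,138,90],"angular": [0,0,0]}
    - {"hand": 0.1,"translation": [108,187,90],"angular": [0,0,0]}
    - {"hand": 0.1,"translation": [136,235,90],"angular": [0,0,0]}
    - {"hand": 0.1,"translation": [156,270,85],"angular": [0,0,0]}
    - {"hand": 0.1,"translation": [166,287,65],"angular": [0,0,0]}
    - {"hand": 0.1,"translation": [166,287,35],"angular": [0,0,0]}
    - {"hand": 0.1,"translation": [166,287,10],"angular": [0,0,0]}

```text
t: 13.3
eef_pos: [0.5907, 0.0089, 0.1058]
tool_rot: [-0.0, 0.784, 0.62, -0.001]
contact_force: [-0.4, -0.6, -3.8]
gripper_width: 0.598
grasp_force: 63.9
```

>>> drive_tool:
  commands:
    - {"hand": 0.1,"translation": [0,0,-6],"angular": [0,0,0]}
    - {"hand": 0.1,"translation": [0,0,-11],"angular": [0,0,0]}
    - {"hand": 0.1,"translation": [0,0,-14],"angular": [0,0,0]}
    - {"hand": 0.1,"translation": [0,0,-16],"angular": [0,0,0]}
    - {"hand": 0.1,"translation": [0,0,-17],"angular": [0,0,0]}
    - {"hand": 0.1,"translation": [0,0,-17],"angular": [0,0,0]}
    - {"hand": 0.1,"translation": [0,0,-17],"angular": [0,0,0]}

```text
t: 14.18
eef_pos: [0.5917, 0.0087, 0.0915]
tool_rot: [0.001, 0.785, 0.62, 0.0]
contact_force: [-3.8, -0.8, 5.9]
gripper_width: 0.599
grasp_force: 64.3
```

>>> drive_tool:
  commands:
    - {"hand": 1,"translation": [0,0,0],"angular": [0,0,0]}
    - {"hand": 1,"translation": [0,0,0],"angular": [0,0,0]}
    - {"hand": 1,"translation": [0,0,0],"angular": [0,0,0]}
    - {"hand": 1,"translation": [0,0,20],"angular": [0,0,0]}
    - {"hand": 1,"translation": [0,0,70],"angular": [0,0,0]}
    - {"hand": 1,"translation": [-20,-38,110],"angular": [0,0,0]}
    - {"hand": 1,"translation": [-46,-88,110],"angular": [0,0,0]}
    - {"hand": 1,"translation": [-72,-138,110],"angular": [0,0,0]}
    - {"hand": 1,"translation": [-98,-188,110],"angular": [0,0,0]}
    - {"hand": 1,"translation": [-124,-238,110],"angular": [0,0,0]}
    - {"hand": 1,"translation": [-150,-288,110],"angular": [0,0,0]}
    - {"hand": 1,"translation": [-175,-336,110],"angular": [0,0,0]}

```text
t: 15.68
eef_pos: [0.4155, -0.3291, 0.202]
tool_rot: [0.001, 0.785, 0.62, 0.0]
contact_force: [1.2, 0.5, -0.3]
gripper_width: 0.999
grasp_force: 0.0
```

>>> drive_tool:
  commands:
    - {"hand": 1,"translation": [-11,-21,0],"angular": [0,0,0]}
    - {"hand": 1,"translation": [-11,-21,-10],"angular": [0,0,0]}
    - {"hand": 1,"translation": [-11,-21,-45],"angular": [0,0,0]}
    - {"hand": 1,"translation": [-11,-21,-75],"angular": [0,0,0]}
    - {"hand": 1,"translation": [-11,-21,-92],"angular": [0,0,0]}
    - {"hand": 1,"translation": [-11,-21,-96],"angular": [0,0,0]}
    - {"hand": 1,"translation": [-11,-21,-96],"angular": [0,0,0]}
    - {"hand": 0.1,"translation": [-11,-21,-96],"angular": [0,0,0]}
    - {"hand": 0.1,"translation": [-11,-21,-96],"angular": [0,0,0]}
    - {"hand": 0.1,"translation": [-11,-21,-96],"angular": [0,0,0]}
    - {"hand": 0.1,"translation": [-11,-21,-96],"angular": [0,0,0]}
    - {"hand": 0.1,"translation": [-11,-21,-96],"angular": [0,0,0]}

```text
t: 17.18
eef_pos: [0.4054, -0.3486, 0.1053]
tool_rot: [0.0, 0.785, 0.62, -0.0]
contact_force: [-1.0, 0.6, 6.2]
gripper_width: 0.506
grasp_force: 60.7
```

>>> drive_tool:
  commands:
    - {"hand": 0.1,"translation": [0,0,3],"angular": [0,0,0]}
    - {"hand": 0.1,"translation": [0,0,8],"angular": [0,0,0]}
    - {"hand": 0.1,"translation": [0,0,10],"angular": [0,0,0]}
    - {"hand": 0.1,"translation": [0,0,10],"angular": [0,0,0]}

```text
t: 17.68
eef_pos: [0.4052, -0.3484, 0.1144]
tool_rot: [0.0, 0.785, 0.62, 0.0]
contact_force: [-0.5, -1.3, -4.5]
gripper_width: 0.511
grasp_force: 61.6
```

>>> drive_tool:
  commands:
    - {"hand": 0.1,"translation": [0,0,40],"angular": [0,0,0]}
    - {"hand": 0.1,"translation": [5,9,75],"angular": [0,0,0]}
    - {"hand": 0.1,"translation": [27,46,85],"angular": [0,0,0]}
    - {"hand": 0.1,"translation": [54,93,85],"angular": [0,0,0]}
    - {"hand": 0.1,"translation": [82,141,85],"angular": [0,0,0]}
    - {"hand": 0.1,"translation": [110,189,85],"angular": [0,0,0]}
    - {"hand": 0.1,"translation": [138,237,85],"angular": [0,0,0]}
    - {"hand": 0.1,"translation": [160,275,80],"angular": [0,0,0]}
    - {"hand": 0.1,"translation": [171,293,60],"angular": [0,0,0]}
    - {"hand": 0.1,"translation": [171,293,30],"angular": [0,0,0]}
    - {"hand": 0.1,"translation": [171,293,5],"angular": [0,0,0]}

```text
t: 19.05
eef_pos: [0.5757, -0.055, 0.1179]
tool_rot: [-0.0, 0.784, 0.62, -0.0]
contact_force: [-0.2, -1.0, -4.4]
gripper_width: 0.508
grasp_force: 63.4
```

>>> drive_tool:
  commands:
    - {"hand": 0.1,"translation": [0,0,-6],"angular": [0,0,0]}
    - {"hand": 0.1,"translation": [0,0,-11],"angular": [0,0,0]}
    - {"hand": 0.1,"translation": [0,0,-14],"angular": [0,0,0]}
    - {"hand": 0.1,"translation": [0,0,-16],"angular": [0,0,0]}
    - {"hand": 0.1,"translation": [0,0,-17],"angular": [0,0,0]}
    - {"hand": 0.1,"translation": [0,0,-17],"angular": [0,0,0]}

```text
t: 19.8
eef_pos: [0.5766, -0.0554, 0.1033]
tool_rot: [0.0, 0.785, 0.62, 0.0]
contact_force: [-2.9, -0.4, 4.6]
gripper_width: 0.51
grasp_force: 64.1
```

>>> drive_tool:
  commands:
    - {"hand": 1,"translation": [0,0,0],"angular": [0,0,0]}
    - {"hand": 1,"translation": [0,0,0],"angular": [0,0,0]}
    - {"hand": 1,"translation": [0,0,0],"angular": [0,0,0]}
    - {"hand": 1,"translation": [0,0,20],"angular": [0,0,0]}
    - {"hand": 1,"translation": [0,0,80],"angular": [0,0,0]}
    - {"hand": 1,"translation": [0,0,140],"angular": [0,0,0]}
    - {"hand": 1,"translation": [0,40,200],"angular": [0,0,0]}
    - {"hand": 1,"translation": [0,90,240],"angular": [0,0,0]}
    - {"hand": 1,"translation": [-10,150,260],"angular": [0,0,0]}
    - {"hand": 1,"translation": [-20,210,260],"angular": [0,0,0]}
    - {"hand": 1,"translation": [-30,270,260],"angular": [0,0,0]}
    - {"hand": 1,"translation": [-46,330,260],"angular": [0,0,0]}

```text
t: 21.3
eef_pos: [0.5316, 0.2696, 0.3625]
tool_rot: [0.0, 0.785, 0.62, 0.0]
contact_force: [0.6, -0.2, -0.0]
gripper_width: 1.001
grasp_force: 0.0
```

>>> drive_tool:
  commands:
    - {"hand": 1,"translation": [0,0,0],"angular": [0,0,0]}
    - {"hand": 1,"translation": [0,0,0],"angular": [0,0,0]}

```text
t: 21.55
eef_pos: [0.532, 0.2675, 0.3621]
tool_rot: [0.0, 0.784, 0.62, -0.0]
contact_force: [-0.9, -0.8, 0.6]
gripper_width: 1.004
grasp_force: 0.0
```

```bash
python3 look.py w6 course stone baluster pinnacle ball_finial
```

```text
t 21.55 tcp [0.532  0.2675 0.3621] rot [ 0.0003  0.7844  0.6202 -0.0002]
course [([233.0, 100.0], 0.61, 12974)]
stone []
baluster [([326.0, 344.0], 0.97, 915)]
pinnacle [([328.0, 310.0], 0.66, 1730)]
ball_finial [([332.0, 265.0], 0.95, 2168)]
```

View pics/w6.png

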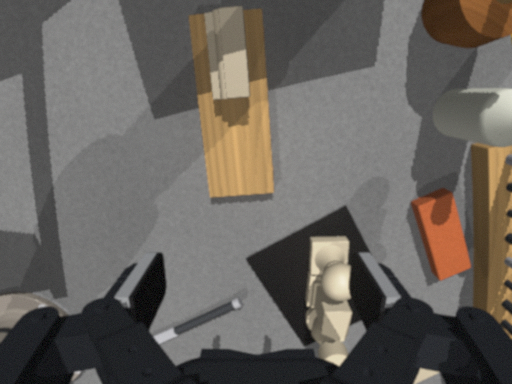

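Ball (332,265), pinnacle (328,310) and baluster (326,344) stand in a row on the mat. The board spans (190,15)–(274,197), and the bedded stone's free end is at ≈(212–249,98).

Run:
```python
import cv2
a=cv2.imread('pics/w6.png')[0:205,180:285]
b=cv2.imread('pics/top0.png')[150:205,90:185]
a=cv2.resize(a[70:],None,fx=4,fy=4,interpolation=cv2.INTER_CUBIC)
b=cv2.resize(b,None,fx=4,fy=4,interpolation=cv2.INTER_CUBIC)
import numpy as np
c=np.zeros((max(a.shape[0],b.shape[0]),800,3),np.uint8);c[:a.shape[0],:a.shape[1]]=a;c[:b.shape[0],420:800]=b
cv2.imwrite('pics/c6.png',c)
```

```text
(no output)
```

View pics/c6.png

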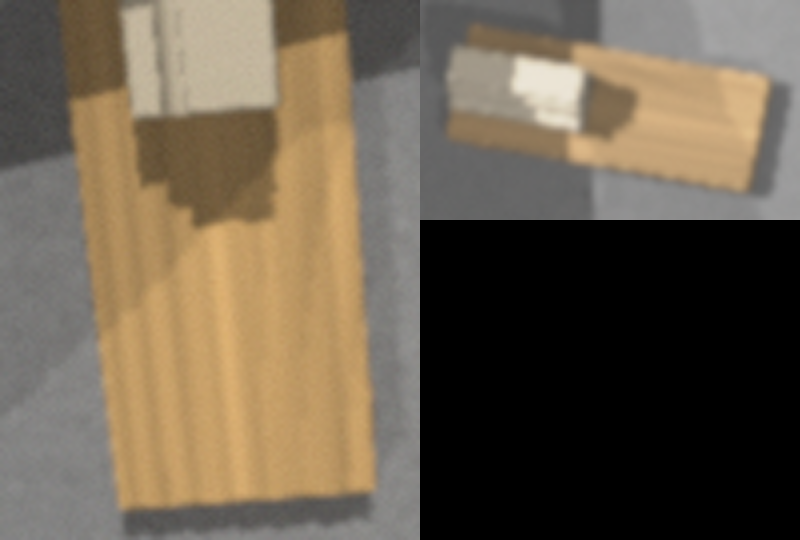

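Run:
```python
from h import *
import pickle
np.set_printoptions(precision=4,suppress=True)
m,_=pickle.load(open('w6.pkl','rb')); mt=bot.camera_model('top')
p=lambda x,y:((x+.5)/4-.5+180,(y+.5)/4-.5+70)
pt=lambda x,y:((x-420+.5)/4-.5+90,(y+.5)/4-.5+150)
A=lambda q,z:atz(m,p(*q),z)[:2]
ang=lambda d:np.arctan2(d[1],d[0])
l1,l2,r1,r2=A((72,150),.018),A((120,508),.018),A((347,20),.018),A((375,490),.018)
print('left',l1,l2,ang(l1-l2)-np.pi/2,'right',ang(r1-r2)-np.pi/2,'front',ang(r2-l2),np.linalg.norm(r2-l2))
yaw=np.mean([ang(l1-l2)-np.pi/2,ang(r1-r2)-np.pi/2,ang(r2-l2)])
ex=np.array([np.cos(yaw),np.sin(yaw)]);ey=np.array([-ex[1],ex[0]])
mid=(l2+r2)/2; print('yaw',yaw,'target from board end',mid+ey*(.130-.045),'course',mid+.13*ey)
s=[A((278,107),.058),A((165,113),.058),A((133,116),.042)]
for x in s: print('stone end pt local', (x-mid)@ex, (x-mid)@ey, '(expect .025/.., .145)')
b1,b2=A((275,2),.058),A((278,107),.058);print('bedded back yaw',ang(b1-b2)-np.pi/2)
P=np.array([atz(mt,pt(*q),.018)[:2] for q in [(768,76),(748,190)]]);print('top front',P,P.mean(0))
for q,z in [((586,65),.058),((581,131),.042)]:
    x=atz(mt,pt(*q),z)[:2];print('top stone end',x,(x-mid)@ex,(x-mid)@ey)
x,e=tri([ray(m,p(278,107)),ray(mt,pt(586,65))]);print('end corner height',x,e)
x,e=tri([ray(m,p(375,490)),ray(mt,pt(768,76))]);print('board corner height',x,e)
```

```text
left [0.463 0.348] [0.4434 0.2142] -0.14541409010480444 right -0.16322468406402857 front -0.1599708893662265 0.09887625068058219
yaw -0.15620322117835317 target from board end [0.5055 0.2903] course [0.5125 0.3348]
stone end pt local 0.025061101051673952 0.14393884930101186 (expect .025/.., .145)
stone end pt local -0.011814675079768449 0.1450335459870319 (expect .025/.., .145)
stone end pt local -0.024474945576928624 0.14509539404429342 (expect .025/.., .145)
bedded back yaw -0.2098488854016578
top front [[0.5433 0.1983]
 [0.4451 0.2117]] [0.4942 0.205 ]
top stone end [0.5436 0.3428] 0.02951329951014421 0.14275297857391936
top stone end [0.49   0.3488] -0.02435285639181701 0.14031858085521648
end corner height [0.5413 0.3433 0.0607] 0.00226633503294523
board corner height [0.5421 0.1984 0.019 ] 0.001076894740931064
```

>>> drive_tool:
  commands:
    - {"hand": 1,"translation": [-5,-55,0],"angular": [0,0,0]}
    - {"hand": 1,"translation": [-10,-110,0],"angular": [0,0,0]}
    - {"hand": 1,"translation": [-15,-165,0],"angular": [0,0,0]}
    - {"hand": 1,"translation": [-20,-220,0],"angular": [0,0,0]}
    - {"hand": 1,"translation": [-25,-275,0],"angular": [0,0,0]}
    - {"hand": 1,"translation": [-30,-330,0],"angular": [0,0,0]}
    - {"hand": 1,"translation": [-35,-385,0],"angular": [0,0,0]}
    - {"hand": 1,"translation": [-40,-440,0],"angular": [0,0,0]}
    - {"hand": 1,"translation": [-45,-490,-20],"angular": [0,0,0]}
    - {"hand": 1,"translation": [-50,-535,-60],"angular": [0,0,0]}
    - {"hand": 1,"translation": [-50,-535,-60],"angular": [0,0,0]}
    - {"hand": 1,"translation": [-50,-535,-60],"angular": [0,0,0]}

```text
t: 23.35
eef_pos: [0.4821, -0.2669, 0.3026]
tool_rot: [-0.0, 0.785, 0.62, 0.0]
contact_force: [0.9, -0.1, 0.6]
gripper_width: 1.004
grasp_force: 0.0
```

```bash
python3 look.py w7 stone
python3 - <<'E'
import cv2
a=cv2.imread('pics/w7.png');cv2.imwrite('pics/w7c.png',cv2.resize(a[60:280,150:380],None,fx=2.7,fy=2.7,interpolation=cv2.INTER_CUBIC))
E
```

```text
t 23.35 tcp [ 0.4821 -0.2669  0.3026] rot [-0.0001  0.7846  0.62    0.0003]
stone [([262.0, 204.0], 0.66, 3563), ([351.0, 310.0], 0.55, 577)]
```

View pics/w7c.png

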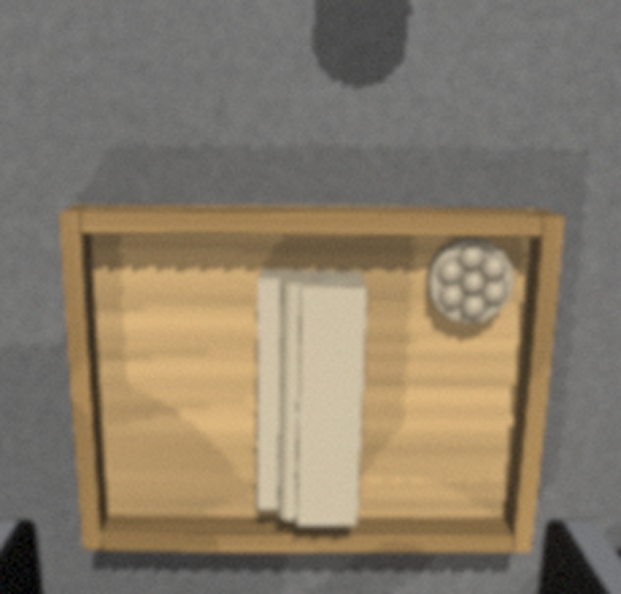

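The tray now holds only the stone (≈262,210 in the full picture) with its moulding on the left, the tray's -x side. The rosette (≈325,165) hasn't moved.

Run:
```python
from h import *
import pickle
np.set_printoptions(precision=4,suppress=True)
m,_=pickle.load(open('w7.pkl','rb'))
p=lambda x,y:((x+.5)/2.7-.5+150,(y+.5)/2.7-.5+60)
A=lambda q,z:atz(m,p(*q),z)[:2]
b1,b2=A((366,288),.048),A((357,525),.048);f1,f2=A((258,279),.032),A((258,512),.032)
for a,b in((b1,b2),(f1,f2)):
    d=a-b;print('yaw',np.arctan2(d[1],d[0])-np.pi/2,np.linalg.norm(d))
print('centre',(b1+b2+f1+f2)/4,'width',np.linalg.norm((b1+b2-f1-f2)/2))
R=np.array([A(q,.03) for q in [(62,208),(564,214),(533,552),(83,550)]]);print('tray',R.mean(0))
```

```text
yaw -0.24490527611635682 0.11885441299296928
yaw -0.2453019961389038 0.12064676525388031
centre [ 0.4755 -0.3319] width 0.04936320676389184
tray [ 0.4777 -0.3284]
```

>>> drive_tool:
  commands:
    - {"hand": 1,"translation": [-4,-32,-50],"angular": [0,0,-0.01]}
    - {"hand": 1,"translation": [-6.5,-64,-90],"angular": [0,0,-0.01]}
    - {"hand": 1,"translation": [-6.5,-64,-140],"angular": [0,0,-0.01]}
    - {"hand": 1,"translation": [-6.5,-64,-190],"angular": [0,0,-0.01]}
    - {"hand": 1,"translation": [-6.5,-64,-235],"angular": [0,0,-0.01]}
    - {"hand": 1,"translation": [-6.5,-64,-262],"angular": [0,0,-0.01]}
    - {"hand": 1,"translation": [-6.5,-64,-277],"angular": [0,0,-0.01]}
    - {"hand": 1,"translation": [-6.5,-64,-277],"angular": [0,0,-0.01]}
    - {"hand": 1,"translation": [-6.5,-64,-277],"angular": [0,0,-0.01]}

```text
t: 24.58
eef_pos: [0.4765, -0.3315, 0.0267]
tool_rot: [0.001, 0.788, 0.616, 0.0]
contact_force: [0.1, 0.5, -0.9]
gripper_width: 0.999
grasp_force: 0.0
```

>>> drive_tool:
  commands:
    - {"hand": 0.2,"translation": [0,0,0],"angular": [0,0,0]}
    - {"hand": 0.2,"translation": [0,0,0],"angular": [0,0,0]}
    - {"hand": 0.2,"translation": [0,0,0],"angular": [0,0,0]}
    - {"hand": 0.2,"translation": [0,0,0],"angular": [0,0,0]}
    - {"hand": 0.2,"translation": [0,0,0],"angular": [0,0,0]}
    - {"hand": 0.2,"translation": [0,0,4],"angular": [0,0,0]}
    - {"hand": 0.2,"translation": [0,0,8],"angular": [0,0,0]}
    - {"hand": 0.2,"translation": [0,0,10],"angular": [0,0,0]}
    - {"hand": 0.2,"translation": [0,0,10],"angular": [0,0,0]}
  force: 70

```text
t: 25.7
eef_pos: [0.4753, -0.3312, 0.0353]
tool_rot: [-0.0, 0.788, 0.616, -0.0]
contact_force: [0.3, -0.1, -5.6]
gripper_width: 0.573
grasp_force: 73.1
```

>>> drive_tool:
  commands:
    - {"hand": 0.2,"translation": [0,0,50],"angular": [0,0,0]}
    - {"hand": 0.2,"translation": [0,0,105],"angular": [0,0,0]}
    - {"hand": 0.2,"translation": [0,20,160],"angular": [0,0,0.02]}
    - {"hand": 0.2,"translation": [2,55,195],"angular": [0,0,0.04]}
    - {"hand": 0.2,"translation": [5,110,195],"angular": [0,0,0.084]}
    - {"hand": 0.2,"translation": [8,165,195],"angular": [0,0,0.084]}
    - {"hand": 0.2,"translation": [10,220,195],"angular": [0,0,0.084]}
    - {"hand": 0.2,"translation": [13,275,195],"angular": [0,0,0.084]}
    - {"hand": 0.2,"translation": [15,330,195],"angular": [0,0,0.084]}
    - {"hand": 0.2,"translation": [18,385,195],"angular": [0,0,0.084]}
    - {"hand": 0.2,"translation": [20,440,195],"angular": [0,0,0.084]}
    - {"hand": 0.2,"translation": [23,495,195],"angular": [0,0,0.084]}

```text
t: 27.2
eef_pos: [0.4979, 0.1652, 0.2301]
tool_rot: [0.0, 0.761, 0.649, -0.0]
contact_force: [0.5, -0.1, -4.1]
gripper_width: 0.573
grasp_force: 75.7
```

>>> drive_tool:
  commands:
    - {"hand": 0.2,"translation": [3,50,0],"angular": [0,0,0]}
    - {"hand": 0.2,"translation": [4,90,0],"angular": [0,0,0]}
    - {"hand": 0.2,"translation": [4.5,112,-20],"angular": [0,0,0]}
    - {"hand": 0.2,"translation": [4.5,112,-70],"angular": [0,0,0]}
    - {"hand": 0.2,"translation": [4.5,112,-120],"angular": [0,0,0]}
    - {"hand": 0.2,"translation": [4.5,112,-160],"angular": [0,0,0]}
    - {"hand": 0.2,"translation": [4.5,112,-178],"angular": [0,0,0]}
    - {"hand": 0.2,"translation": [4.5,112,-185],"angular": [0,0,0]}
    - {"hand": 0.2,"translation": [4.5,112,-185],"angular": [0,0,0]}
    - {"hand": 0.2,"translation": [4.5,112,-185],"angular": [0,0,0]}

```text
t: 28.45
eef_pos: [0.5039, 0.2765, 0.0468]
tool_rot: [0.0, 0.761, 0.649, 0.001]
contact_force: [-0.3, -0.5, -5.9]
gripper_width: 0.572
grasp_force: 75.5
```

>>> drive_tool:
  commands:
    - {"hand": 0.2,"translation": [0,0,-4],"angular": [0,0,0]}
    - {"hand": 0.2,"translation": [0,0,-7],"angular": [0,0,0]}
    - {"hand": 0.2,"translation": [0,0,-9],"angular": [0,0,0]}
    - {"hand": 0.2,"translation": [0,0,-10],"angular": [0,0,0]}
    - {"hand": 0.2,"translation": [0,0,-10],"angular": [0,0,0]}

```text
t: 29.08
eef_pos: [0.5029, 0.2758, 0.0364]
tool_rot: [0.0, 0.761, 0.649, -0.0]
contact_force: [-4.3, -3.0, 8.3]
gripper_width: 0.57
grasp_force: 78.0
```

```bash
python3 look.py w8 stone
```

```text
t 29.075 tcp [0.5029 0.2758 0.0364] rot [ 0.0004  0.7611  0.6486 -0.0002]
stone [([258.0, 236.0], 0.73, 26829)]
```

View pics/w8.png

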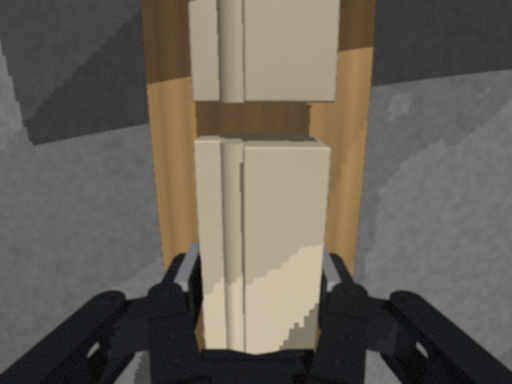

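The fetched stone is down on the board in line with the bedded one, and the roll edges both sit at column ≈244. There's a clear gap between rows 101 and 147. I'll measure it, then slide.

Run:
```python
from h import *
import pickle
m,_=pickle.load(open('w8.pkl','rb'))
for x,a,b in [(255,101,146),(290,101,147),(320,101,148)]:
    d=atz(m,(x,a),.058)-atz(m,(x,b),.058);print(np.linalg.norm(d),d)
for q in [(337,40),(336,95),(328,152),(325,240)]: print(atz(m,q,.058))
```

```text
0.01462327599779861 [0.00235364 0.01443262 0.        ]
0.014978548567458738 [0.00199816 0.01484467 0.        ]
0.015367598085936752 [0.00168474 0.01527497 0.        ]
[0.54201318 0.36360201 0.058     ]
[0.53991261 0.34693613 0.058     ]
[0.53539889 0.32877556 0.058     ]
[0.53123409 0.29648616 0.058     ]
```

>>> drive_tool:
  commands:
    - {"hand": 0.2,"translation": [0.5,2,0.5],"angular": [0,0,0]}
    - {"hand": 0.2,"translation": [1.5,5,0.5],"angular": [0,0,0]}
    - {"hand": 0.2,"translation": [2.5,8,0.5],"angular": [0,0,0]}
    - {"hand": 0.2,"translation": [3.3,11,0.5],"angular": [0,0,0]}
    - {"hand": 0.2,"translation": [3.6,13,0.5],"angular": [0,0,0]}
    - {"hand": 0.2,"translation": [3.6,13,0.5],"angular": [0,0,0]}

```text
t: 29.92
eef_pos: [0.5072, 0.2877, 0.0365]
tool_rot: [0.001, 0.761, 0.648, -0.0]
contact_force: [-0.9, -5.6, 5.5]
gripper_width: 0.572
grasp_force: 77.6
```

>>> drive_tool:
  commands:
    - {"hand": 0.2,"translation": [0.2,1,0],"angular": [0,0,0]}
    - {"hand": 0.2,"translation": [0.3,2,0],"angular": [0,0,0]}
    - {"hand": 0.2,"translation": [0.5,3,0],"angular": [0,0,0]}
    - {"hand": 0.2,"translation": [0.5,3,0],"angular": [0,0,0]}
    - {"hand": 0.2,"translation": [0.5,3,0],"angular": [0,0,0]}

```text
t: 30.55
eef_pos: [0.5075, 0.2894, 0.0365]
tool_rot: [0.001, 0.762, 0.648, -0.001]
contact_force: [-1.7, -8.0, 9.0]
gripper_width: 0.572
grasp_force: 78.3
```

>>> drive_tool:
  commands:
    - {"hand": 0.2,"translation": [0.2,1,0],"angular": [0,0,0]}
    - {"hand": 0.2,"translation": [0.2,1.5,0],"angular": [0,0,0]}
    - {"hand": 0.2,"translation": [0.2,1.5,0],"angular": [0,0,0]}

```text
t: 30.92
eef_pos: [0.5076, 0.2894, 0.0365]
tool_rot: [0.002, 0.762, 0.648, -0.002]
contact_force: [-2.2, -12.0, 11.8]
gripper_width: 0.571
grasp_force: 78.7
```

>>> drive_tool:
  commands:
    - {"hand": 0.2,"translation": [0.2,1,0],"angular": [0,0,0]}
    - {"hand": 0.2,"translation": [0.2,1.5,0],"angular": [0,0,0]}
    - {"hand": 0.2,"translation": [0.2,1.5,0],"angular": [0,0,0]}

```text
t: 31.3
eef_pos: [0.5076, 0.2894, 0.0364]
tool_rot: [0.003, 0.762, 0.648, -0.003]
contact_force: [-3.8, -15.4, 15.2]
gripper_width: 0.571
grasp_force: 79.2
```

>>> drive_tool:
  commands:
    - {"hand": 0.2,"translation": [-0.5,-3,0.5],"angular": [0,0,0]}
    - {"hand": 0.2,"translation": [-0.5,-4,0.5],"angular": [0,0,0]}
    - {"hand": 1,"translation": [-0.5,-4,0.5],"angular": [0,0,0]}
    - {"hand": 1,"translation": [-0.5,-4,0.5],"angular": [0,0,0]}
    - {"hand": 1,"translation": [-0.5,-4,0.5],"angular": [0,0,0]}
    - {"hand": 1,"translation": [-0.5,-4,20],"angular": [0,0,0]}
    - {"hand": 1,"translation": [-0.5,-4,70],"angular": [0,0,0]}
    - {"hand": 1,"translation": [-0.5,-4,130],"angular": [0,0,0]}
    - {"hand": 1,"translation": [-0.5,-4,150],"angular": [0,0,0]}
    - {"hand": 1,"translation": [-0.5,-4,150],"angular": [0,0,0]}

```text
t: 32.55
eef_pos: [0.5077, 0.2915, 0.1881]
tool_rot: [0.0, 0.761, 0.649, 0.002]
contact_force: [-0.4, -0.4, -0.5]
gripper_width: 1.003
grasp_force: 0.0
```

```bash
python3 look.py w9 stone course
```

```text
t 32.55 tcp [0.5077 0.2915 0.1881] rot [0.0005 0.7611 0.6487 0.002 ]
stone [([258.0, 184.0], 0.76, 7477)]
course [([249.0, 89.0], 0.94, 20210)]
```

View pics/w9.png

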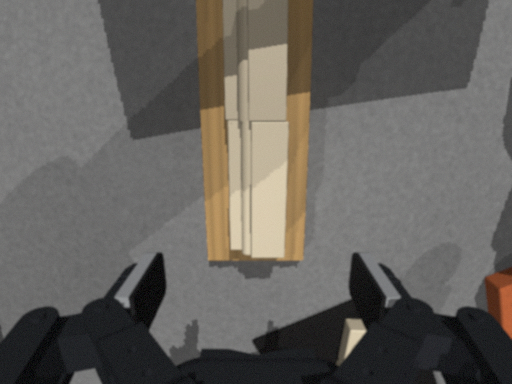

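The end faces have closed up (joint line at row ≈120) and the rolls are continuous, with the moulding to the same side. Now I return the baluster.

>>> drive_tool:
  commands:
    - {"hand": 1,"translation": [10,-50,25],"angular": [0,0,-0.03]}
    - {"hand": 1,"translation": [20,-100,30],"angular": [0,0,-0.075]}
    - {"hand": 1,"translation": [30,-150,30],"angular": [0,0,-0.075]}
    - {"hand": 1,"translation": [40,-200,30],"angular": [0,0,-0.075]}
    - {"hand": 1,"translation": [50,-250,30],"angular": [0,0,-0.075]}
    - {"hand": 1,"translation": [60,-300,30],"angular": [0,0,-0.075]}
    - {"hand": 1,"translation": [69,-346,20],"angular": [0,0,-0.075]}
    - {"hand": 1,"translation": [69,-346,10],"angular": [0,0,-0.075]}
    - {"hand": 1,"translation": [69,-346,10],"angular": [0,0,-0.075]}

```text
t: 33.83
eef_pos: [0.5745, -0.0544, 0.1936]
tool_rot: [-0.002, 0.785, 0.62, -0.001]
contact_force: [0.1, 0.2, 0.3]
gripper_width: 0.998
grasp_force: 0.0
```

>>> drive_tool:
  commands:
    - {"hand": 1,"translation": [0.5,0,-40],"angular": [0,0,0]}
    - {"hand": 1,"translation": [0.5,0,-72],"angular": [0,0,0]}
    - {"hand": 1,"translation": [0.5,0,-88],"angular": [0,0,0]}
    - {"hand": 1,"translation": [0.5,0,-93],"angular": [0,0,0]}
    - {"hand": 1,"translation": [0.5,0,-93],"angular": [0,0,0]}
    - {"hand": 0.1,"translation": [0.5,0,-93],"angular": [0,0,0]}
    - {"hand": 0.1,"translation": [0.5,0,-93],"angular": [0,0,0]}
    - {"hand": 0.1,"translation": [0.5,0,-93],"angular": [0,0,0]}
    - {"hand": 0.1,"translation": [0.5,0,-93],"angular": [0,0,0]}
    - {"hand": 0.1,"translation": [0.5,0,-93],"angular": [0,0,0]}
  force: 60

```text
t: 35.08
eef_pos: [0.5768, -0.0552, 0.1039]
tool_rot: [0.0, 0.785, 0.62, 0.0]
contact_force: [-1.7, 0.6, 4.9]
gripper_width: 0.509
grasp_force: 60.8
```

>>> drive_tool:
  commands:
    - {"hand": 0.1,"translation": [0,0,4],"angular": [0,0,0]}
    - {"hand": 0.1,"translation": [0,0,10],"angular": [0,0,0]}
    - {"hand": 0.1,"translation": [0,0,10],"angular": [0,0,0]}
    - {"hand": 0.1,"translation": [0,0,10],"angular": [0,0,0]}

```text
t: 35.58
eef_pos: [0.5762, -0.0552, 0.1126]
tool_rot: [-0.0, 0.785, 0.62, -0.0]
contact_force: [-0.9, -0.9, -5.9]
gripper_width: 0.505
grasp_force: 61.6
```

>>> drive_tool:
  commands:
    - {"hand": 0.1,"translation": [0,0,40],"angular": [0,0,0]}
    - {"hand": 0.1,"translation": [-5,-9,75],"angular": [0,0,0]}
    - {"hand": 0.1,"translation": [-27,-46,85],"angular": [0,0,0]}
    - {"hand": 0.1,"translation": [-54,-93,85],"angular": [0,0,0]}
    - {"hand": 0.1,"translation": [-82,-141,85],"angular": [0,0,0]}
    - {"hand": 0.1,"translation": [-110,-189,85],"angular": [0,0,0]}
    - {"hand": 0.1,"translation": [-138,-237,85],"angular": [0,0,0]}
    - {"hand": 0.1,"translation": [-160,-275,80],"angular": [0,0,0]}
    - {"hand": 0.1,"translation": [-171.5,-293,60],"angular": [0,0,0]}
    - {"hand": 0.1,"translation": [-171.5,-293,35],"angular": [0,0,0]}
    - {"hand": 0.1,"translation": [-171.5,-293,10],"angular": [0,0,0]}
    - {"hand": 0.1,"translation": [-171.5,-293,5],"angular": [0,0,0]}

```text
t: 37.08
eef_pos: [0.4037, -0.3472, 0.1161]
tool_rot: [-0.002, 0.785, 0.62, -0.0]
contact_force: [0.0, 0.4, -3.6]
gripper_width: 0.511
grasp_force: 63.3
```

>>> drive_tool:
  commands:
    - {"hand": 0.1,"translation": [0,0,-5],"angular": [0,0,0]}
    - {"hand": 0.1,"translation": [0,0,-9],"angular": [0,0,0]}
    - {"hand": 0.1,"translation": [0,0,-12],"angular": [0,0,0]}
    - {"hand": 0.1,"translation": [0,0,-13.5],"angular": [0,0,0]}
    - {"hand": 0.1,"translation": [0,0,-13.5],"angular": [0,0,0]}
    - {"hand": 0.1,"translation": [0,0,-13.5],"angular": [0,0,0]}

```text
t: 37.83
eef_pos: [0.4053, -0.3485, 0.1059]
tool_rot: [0.001, 0.785, 0.62, -0.0]
contact_force: [-2.9, 2.8, 8.0]
gripper_width: 0.509
grasp_force: 64.6
```

>>> drive_tool:
  commands:
    - {"hand": 1,"translation": [0,0,0],"angular": [0,0,0]}
    - {"hand": 1,"translation": [0,0,0],"angular": [0,0,0]}
    - {"hand": 1,"translation": [0,0,0],"angular": [0,0,0]}
    - {"hand": 1,"translation": [0,0,20],"angular": [0,0,0]}
    - {"hand": 1,"translation": [0,0,65],"angular": [0,0,0]}
    - {"hand": 1,"translation": [20,38,102],"angular": [0,0,0]}
    - {"hand": 1,"translation": [46,88,102],"angular": [0,0,0]}
    - {"hand": 1,"translation": [72,138,102],"angular": [0,0,0]}
    - {"hand": 1,"translation": [98,188,102],"angular": [0,0,0]}
    - {"hand": 1,"translation": [124,238,102],"angular": [0,0,0]}
    - {"hand": 1,"translation": [150,288,102],"angular": [0,0,0]}
    - {"hand": 1,"translation": [175,336,102],"angular": [0,0,0]}

```text
t: 39.33
eef_pos: [0.5807, -0.0104, 0.2063]
tool_rot: [0.0, 0.785, 0.62, 0.0]
contact_force: [0.5, -0.4, -0.2]
gripper_width: 1.0
grasp_force: 0.0
```

>>> drive_tool:
  commands:
    - {"hand": 1,"translation": [11,21,0],"angular": [0,0,0]}
    - {"hand": 1,"translation": [11,21,-10],"angular": [0,0,0]}
    - {"hand": 1,"translation": [11,21,-50],"angular": [0,0,0]}
    - {"hand": 1,"translation": [11,21,-85],"angular": [0,0,0]}
    - {"hand": 1,"translation": [11,21,-108],"angular": [0,0,0]}
    - {"hand": 1,"translation": [11,21,-115],"angular": [0,0,0]}
    - {"hand": 1,"translation": [11,21,-115],"angular": [0,0,0]}
    - {"hand": 0.1,"translation": [11,21,-115],"angular": [0,0,0]}
    - {"hand": 0.1,"translation": [11,21,-115],"angular": [0,0,0]}
    - {"hand": 0.1,"translation": [11,21,-115],"angular": [0,0,0]}
    - {"hand": 0.1,"translation": [11,21,-115],"angular": [0,0,0]}
    - {"hand": 0.1,"translation": [11,21,-115],"angular": [0,0,0]}

```text
t: 40.83
eef_pos: [0.5917, 0.0088, 0.0932]
tool_rot: [0.001, 0.785, 0.62, 0.001]
contact_force: [-4.0, 0.8, 10.1]
gripper_width: 0.605
grasp_force: 60.5
```

>>> drive_tool:
  commands:
    - {"hand": 0.1,"translation": [0,0,4],"angular": [0,0,0]}
    - {"hand": 0.1,"translation": [0,0,10],"angular": [0,0,0]}
    - {"hand": 0.1,"translation": [0,0,10],"angular": [0,0,0]}
    - {"hand": 0.1,"translation": [0,0,10],"angular": [0,0,0]}

```text
t: 41.32
eef_pos: [0.5907, 0.0088, 0.1011]
tool_rot: [-0.0, 0.785, 0.62, -0.0]
contact_force: [-0.1, -1.0, -3.7]
gripper_width: 0.601
grasp_force: 63.0
```

>>> drive_tool:
  commands:
    - {"hand": 0.1,"translation": [0,0,40],"angular": [0,0,0]}
    - {"hand": 0.1,"translation": [-5,-9,80],"angular": [0,0,0]}
    - {"hand": 0.1,"translation": [-27,-46,90],"angular": [0,0,0]}
    - {"hand": 0.1,"translation": [-54,-93,90],"angular": [0,0,0]}
    - {"hand": 0.1,"translation": [-82,-141,90],"angular": [0,0,0]}
    - {"hand": 0.1,"translation": [-110,-189,90],"angular": [0,0,0]}
    - {"hand": 0.1,"translation": [-138,-238,90],"angular": [0,0,0]}
    - {"hand": 0.1,"translation": [-158,-273,85],"angular": [0,0,0]}
    - {"hand": 0.1,"translation": [-166,-287,65],"angular": [0,0,0]}
    - {"hand": 0.1,"translation": [-166,-287,35],"angular": [0,0,0]}
    - {"hand": 0.1,"translation": [-166,-287,10],"angular": [0,0,0]}
    - {"hand": 0.1,"translation": [-166,-287,5],"angular": [0,0,0]}

```text
t: 42.82
eef_pos: [0.4237, -0.2774, 0.1047]
tool_rot: [-0.002, 0.785, 0.62, -0.001]
contact_force: [0.2, -0.1, -3.8]
gripper_width: 0.601
grasp_force: 63.9
```

>>> drive_tool:
  commands:
    - {"hand": 0.1,"translation": [0,0,-5],"angular": [0,0,0]}
    - {"hand": 0.1,"translation": [0,0,-9],"angular": [0,0,0]}
    - {"hand": 0.1,"translation": [0,0,-12],"angular": [0,0,0]}
    - {"hand": 0.1,"translation": [0,0,-14],"angular": [0,0,0]}
    - {"hand": 0.1,"translation": [0,0,-14],"angular": [0,0,0]}
    - {"hand": 0.1,"translation": [0,0,-14],"angular": [0,0,0]}

```text
t: 43.58
eef_pos: [0.4256, -0.2786, 0.0952]
tool_rot: [0.001, 0.785, 0.62, -0.0]
contact_force: [-7.9, 3.4, 23.4]
gripper_width: 0.6
grasp_force: 64.9
```

>>> drive_tool:
  commands:
    - {"hand": 0.1,"translation": [0,0,2.5],"angular": [0,0,0]}
    - {"hand": 1,"translation": [0,0,2.5],"angular": [0,0,0]}
    - {"hand": 1,"translation": [0,0,2.5],"angular": [0,0,0]}
    - {"hand": 1,"translation": [0,0,2.5],"angular": [0,0,0]}
    - {"hand": 1,"translation": [0,0,20],"angular": [0,0,0]}
    - {"hand": 1,"translation": [0,0,70],"angular": [0,0,0]}
    - {"hand": 1,"translation": [20,39,105],"angular": [0,0,0]}
    - {"hand": 1,"translation": [46,89,110],"angular": [0,0,0]}
    - {"hand": 1,"translation": [72,139,110],"angular": [0,0,0]}
    - {"hand": 1,"translation": [98,190,110],"angular": [0,0,0]}
    - {"hand": 1,"translation": [124,240,110],"angular": [0,0,0]}
    - {"hand": 1,"translation": [150,291,110],"angular": [0,0,0]}

```text
t: 45.08
eef_pos: [0.5758, 0.0143, 0.2037]
tool_rot: [0.001, 0.785, 0.62, 0.0]
contact_force: [0.4, -0.6, 0.6]
gripper_width: 0.998
grasp_force: 0.0
```

>>> drive_tool:
  commands:
    - {"hand": 1,"translation": [22,43,0],"angular": [0,0,0]}
    - {"hand": 1,"translation": [31,60,-15],"angular": [0,0,0]}
    - {"hand": 1,"translation": [31,60,-50],"angular": [0,0,0]}
    - {"hand": 1,"translation": [31,60,-85],"angular": [0,0,0]}
    - {"hand": 1,"translation": [31,60,-102],"angular": [0,0,0]}
    - {"hand": 1,"translation": [31,60,-107.5],"angular": [0,0,0]}
    - {"hand": 1,"translation": [31,60,-107.5],"angular": [0,0,0]}
    - {"hand": 0.3,"translation": [31,60,-107.5],"angular": [0,0,0]}
    - {"hand": 0.3,"translation": [31,60,-107.5],"angular": [0,0,0]}
    - {"hand": 0.3,"translation": [31,60,-107.5],"angular": [0,0,0]}
    - {"hand": 0.3,"translation": [31,60,-107.5],"angular": [0,0,0]}
    - {"hand": 0.3,"translation": [31,60,-107.5],"angular": [0,0,0]}

```text
t: 46.58
eef_pos: [0.6069, 0.073, 0.0964]
tool_rot: [0.001, 0.785, 0.62, 0.001]
contact_force: [-1.1, 0.6, 6.3]
gripper_width: 0.604
grasp_force: 61.5
```

>>> drive_tool:
  commands:
    - {"hand": 0.3,"translation": [0,0,4],"angular": [0,0,0]}
    - {"hand": 0.3,"translation": [0,0,10],"angular": [0,0,0]}
    - {"hand": 0.3,"translation": [0,0,10],"angular": [0,0,0]}
    - {"hand": 0.3,"translation": [0,0,10],"angular": [0,0,0]}

```text
t: 47.08
eef_pos: [0.6057, 0.0728, 0.1046]
tool_rot: [-0.0, 0.785, 0.62, -0.0]
contact_force: [0.3, -0.5, -3.9]
gripper_width: 0.606
grasp_force: 63.1
```

>>> drive_tool:
  commands:
    - {"hand": 0.3,"translation": [0,0,40],"angular": [0,0,0]}
    - {"hand": 0.3,"translation": [-2,-15,80],"angular": [0,0,0]}
    - {"hand": 0.3,"translation": [-9,-60,85],"angular": [0,0,0]}
    - {"hand": 0.3,"translation": [-18,-115,85],"angular": [0,0,0]}
    - {"hand": 0.3,"translation": [-27,-170,85],"angular": [0,0,0]}
    - {"hand": 0.3,"translation": [-37,-225,85],"angular": [0,0,0]}
    - {"hand": 0.3,"translation": [-46,-280,85],"angular": [0,0,0]}
    - {"hand": 0.3,"translation": [-55,-335,85],"angular": [0,0,0]}
    - {"hand": 0.3,"translation": [-63,-385,85],"angular": [0,0,0]}
    - {"hand": 0.3,"translation": [-68,-416,75],"angular": [0,0,0]}
    - {"hand": 0.3,"translation": [-68,-416,45],"angular": [0,0,0]}
    - {"hand": 0.3,"translation": [-68,-416,15],"angular": [0,0,0]}

```text
t: 48.58
eef_pos: [0.5375, -0.3437, 0.1188]
tool_rot: [-0.0, 0.785, 0.619, 0.0]
contact_force: [0.1, -0.2, -3.0]
gripper_width: 0.602
grasp_force: 64.7
```

>>> drive_tool:
  commands:
    - {"hand": 0.3,"translation": [0,0,-10],"angular": [0,0,0]}
    - {"hand": 0.3,"translation": [0,0,-16],"angular": [0,0,0]}
    - {"hand": 0.3,"translation": [0,0,-20],"angular": [0,0,0]}
    - {"hand": 0.3,"translation": [0,0,-22],"angular": [0,0,0]}
    - {"hand": 0.3,"translation": [0,0,-22],"angular": [0,0,0]}
    - {"hand": 0.3,"translation": [0,0,-22],"angular": [0,0,0]}

```text
t: 49.32
eef_pos: [0.5384, -0.3435, 0.0985]
tool_rot: [0.001, 0.785, 0.62, 0.0]
contact_force: [0.3, 0.5, -1.7]
gripper_width: 0.602
grasp_force: 64.7
```

Nearly down (-1.7 N, so the tray carries part of the weight). I'll ease it 1.5 mm lower, release, and lift off for a last look.

>>> drive_tool:
  commands:
    - {"hand": 0.3,"translation": [0,0,-1],"angular": [0,0,0]}
    - {"hand": 0.3,"translation": [0,0,-1.5],"angular": [0,0,0]}
    - {"hand": 0.3,"translation": [0,0,-1.5],"angular": [0,0,0]}

```text
t: 49.7
eef_pos: [0.5385, -0.3435, 0.0983]
tool_rot: [0.001, 0.785, 0.62, 0.0]
contact_force: [-2.6, 1.4, 9.6]
gripper_width: 0.599
grasp_force: 65.9
```

>>> drive_tool:
  commands:
    - {"hand": 1,"translation": [0,0,0],"angular": [0,0,0]}
    - {"hand": 1,"translation": [0,0,0],"angular": [0,0,0]}
    - {"hand": 1,"translation": [0,0,0],"angular": [0,0,0]}
    - {"hand": 1,"translation": [0,0,20],"angular": [0,0,0]}
    - {"hand": 1,"translation": [0,0,70],"angular": [0,0,0]}
    - {"hand": 1,"translation": [0,0,130],"angular": [0,0,0]}
    - {"hand": 1,"translation": [-5,10,190],"angular": [0,0,0]}
    - {"hand": 1,"translation": [-20,40,240],"angular": [0,0,0]}
    - {"hand": 1,"translation": [-41,92,285],"angular": [0,0,0]}
    - {"hand": 1,"translation": [-41,92,304],"angular": [0,0,0]}
    - {"hand": 1,"translation": [-41,92,304],"angular": [0,0,0]}
    - {"hand": 1,"translation": [-41,92,304],"angular": [0,0,0]}

```text
t: 51.2
eef_pos: [0.4965, -0.2516, 0.3999]
tool_rot: [-0.0, 0.785, 0.619, -0.0]
contact_force: [0.4, -0.0, 0.2]
gripper_width: 1.002
grasp_force: 0.0
```

```bash
python3 look.py w10 ball_finial pinnacle baluster rosette
python3 - <<'E'
from h import *
im,m=snap('top','top1');print([(np.round(d['position']),round(d['score'],2)) for d in bot.find_in('top','stone')])
a=cv2.imread('pics/w1.png')[120:270,165:350];b=cv2.imread('pics/w10.png')[120:270,165:350]
t0=cv2.imread('pics/top0.png')[150:205,90:185];t1=cv2.imread('pics/top1.png')[150:205,90:185]
A=cv2.resize(cv2.hconcat([a,b]),(798,324),interpolation=cv2.INTER_CUBIC);B=cv2.resize(cv2.hconcat([t0,t1]),(798,231),interpolation=cv2.INTER_CUBIC)
cv2.imwrite('pics/final.png',cv2.vconcat([A,B]))
E
```

```text
t 51.2 tcp [ 0.4965 -0.2516  0.3999] rot [-0.0002  0.785   0.6194 -0.0003]
ball_finial [([297.0, 204.0], 0.73, 1931)]
pinnacle [([215.0, 178.0], 0.85, 1832)]
baluster [([252.0, 303.0], 0.96, 1831), ([152.0, 248.0], 0.95, 730), ([214.0, 225.0], 0.7, 1646)]
rosette [([304.0, 162.0], 0.67, 515), ([297.0, 205.0], 0.39, 1933), ([277.0, 15.0], 0.38, 3633)]
[(array([149., 179.]), 0.6), (array([398., 159.]), 0.57)]
```

View pics/final.png

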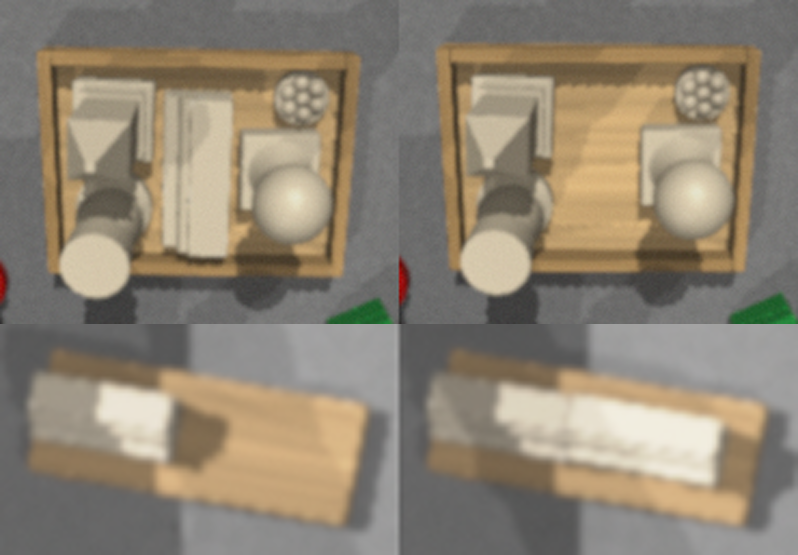

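The before and after pictures match. Pinnacle, baluster and ball stand where they did (215,178 / 214,225 / 297,204), the rosette is untouched, and the stone lies closed and in line with the bedded one. Handing in.

```bash
python3 -c "
from station import bot
print(bot.hand_in())"
```

```text
the job is handed in; nothing more can be done
None
```

I handed the job in at about 51 s on the clock; no verdict came back. In the last pictures the stone lies in line and end to end with the bedded one, moulding to the same side, the three finials stand upright back in their places, and the rosette hasn't moved.

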